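# Refit the pressure shoe of a peristaltic pump head

## Task

Put the cleaned pump head back together: take the shorter of the two pressure shoes from the tray, slide its two end ears down into the slots of the pump's head with the rib on top, and press it home until it sits flat on its seats and both spring clips have closed over the ears. Where the bracket with the slots is clamped on the head differs by a few millimetres, so feel for the slots and the seats, and press steadily but never force it, because the head is plastic; let go of the shoe, and leave the longer shoe, the jar and the beaker where they are.

Things in the scene. Friction and masses are not known exactly. Their poses are not given: they have to be found in the camera images.
- shoe: The shorter pressure shoe: steel plate 60 (y) x 40 (x) x 6 mm, black arched pad under it, black rib on top, an ear at each end. Origin: centre of the underside (pad's feet); z up, y from ear to ear. Plate from 16 to 22 mm above the origin; ears level with it, 16 mm wide (x), 6 thick, 82 mm tip to tip. Same turned half round. 90 g; may slip in the grip under load.
- shoe_rib (a point): Middle of the shoe's grip rib, 43 mm above the shoe's origin (21 mm above the plate's top). The rib is 12 mm thick (shoe's x), 36 mm long (y), and stands from the plate's top up to 52 mm above the origin. Axes as the shoe's.
- long_shoe: The longer shoe, for another head: same make, but 120 mm over its ears (plate 94 x 40 x 6 mm, rib 50 mm long, 140 g). Same origin, axes and heights. Stays in the tray; which of the two places in the tray holds which shoe varies.
- tray: Low stainless tray, 205 (x) x 165 (y) x 14 mm, floor 3 mm, fixed. Origin: centre of its underside. The shoes stand on its floor, rib up, about 50 mm to either side of its centre along its x, each turned up to 0.25 rad from the tray. Tray and pump may stand either way round, left or right.
- pump: Bench peristaltic pump, fixed: white case (86 mm high, 120 mm wide, lid knob to 97 mm) from 26 to 178 mm along +x, open head in front. Origin: on the bench under the head's centre, z up, y from slot to slot. Two plastic cheeks, inner faces at y = +-33 mm, 17 mm thick, stand over a rotor (top at 85 mm). Seated, the shoe's origin is 82 (+-5) mm above this one, its y along y.
- mouth_l (a point): Middle of the top of the slot in the +y cheek (41.5 mm from the head's centre), at its nominal height of 124 mm. Each cheek has an upright slot in its inner face, open to the top and to the other cheek: 17.6 mm wide (x), closed on the outer side at y = +-42.4 mm, barely widened (18.6 mm) at the very top.
- mouth_r (a point): The same for the slot in the -y cheek. Axes of both as the pump's.
- seat_mid (a point): Midway between the two seats (the level floors of the slots), nominal height 98 mm, 26 mm below the mouths. Cheeks, seats, clips and mouths are clamped together anywhere up to 5 mm higher or lower (occlusion screw) and 5.5 mm fore or aft (pump's x, slotted holes) of this; neither the mouth points nor this one follow that: feel or look for it. Seats: hard rubber.
- clip_l (a joint): Spring clip in the +y slot, in m: 0 closed, grows as the ear pushes it outwards (2 mm as the ear passes; stop at 4.5). Its nose (rolled, 8.8 mm over the seat, slanted lead-in above) stands 2 mm in the ear's way and snaps back over the ear when that is on its seat, then reading under 0.6 mm.
- clip_r (a joint): The same clip in the -y slot. Pushing the shoe past both clips takes 8 to 18 N downwards, first met when the ears are about 15 mm above the seats and until they snap at the very seat; then the seats stop the shoe. Half home, it may stay stuck between the clips.
- jar_low: Low glass jar with grey lid, 67 mm across, 67 mm high, standing between tray and pump near the front of the bench. Origin: centre of its underside.
- beaker: Small glass beaker, 59 mm across, 68 mm high, standing between tray and pump farther back. Origin: centre of its underside.
Not all that is in view belongs to the job. Leave any yellow look-alike of the shoe alone.

How it is judged:
On the way:
1. both ears have entered their slots, the shoe level and rib up, not yet home (z of shoe in the frame of pump between 0.0885 and 0.0995 m and horizontal distance between shoe and pump below 0.01 m and angle between the y axis of shoe and the y axis of pump, either way round below 0.08 rad and angle between shoe's own z axis and vertical below 0.12 rad), for 0.05 s.
At the end, for the whole second after the job is handed in: The shoe lies on both seats in the head, rib up: origin within 8 mm of the head's axis in plan, 75.5 to 87.8 mm above the pump's origin, level within 0.025 rad, turned within 0.06 rad of the slots, both clips closed over the ears (each below 1.2 mm), at rest (value of joint each of clip_l, clip_r below 0.0012 m and z of shoe in the frame of pump between 0.0755 and 0.0878 m and horizontal distance between shoe and pump below 0.008 m and angle between the y axis of shoe and the y axis of pump, either way round below 0.06 rad and angle between shoe's own z axis and vertical below 0.025 rad and linear speed of shoe below 0.01 m/s); the robot touches nothing.
It fails at once if the shoe is forced against the pump with more than 35 N (contact force between shoe and pump above 35 N).
It fails at once if the longer shoe is moved more than 15 mm (distance of long_shoe from where it was at the start of the episode above 0.015 m).
It fails at once if the jar is moved more than 15 mm (distance of jar_low from where it was at the start of the episode above 0.015 m).
It fails at once if the beaker is moved more than 15 mm (distance of beaker from where it was at the start of the episode above 0.015 m).
It also fails if it takes over 64 s, if anything falls off the work surface, if the arm or the gripper's body presses on something with over 40 N, if the wrist force passes 120 N, or if a joint passes its speed limit or range.

## Robot

A 6-joint arm with a two-finger parallel gripper is mounted at the origin on a cart in front of the work surface, level with it; the furniture and walls round the work are solid. World frame = base frame: x ahead of the robot, y to its left, z up, the work surface at z = 0. Lengths are in m, angles in rad, forces in N, time in s.
With the tool pointing down it reaches from about 0.325 to 0.775 m from the base axis. Payload 9.3 kg.
Tool frame: the origin (TCP) lies between the finger pads; the fingertips stand 11 mm ahead of it and the grasp point (between the pads) lies 8 mm behind it; z points along the fingers, y is the line along which they close (so a half turn about z gives the same grasp; the last joint's range is limited). The gripper opens to 85 mm and grips with 20 to 120 N. Pads are 22 mm wide; open, the fingers measure 114 mm over their backs; the gripper's body (76 mm by 85 mm) begins 54 mm behind the grasp point. The pads swing forward as they close: fully open they stand 13 mm farther back than shut.
Start: joints at [1.159, 0.259, 0.021, 1.334, 0, 1.418], TCP at [0.141, 0.532, 0.242] pointing down, gripper open.
Joint ranges: [-3.04, 3.04], [-0.91, 1.82], [-1.04, 1.36], [-1.92, 1.95], [-1.52, 1.45], [-3.14, 3.14]. Speed limits (rad/s): [2.22, 2.22, 2.79, 3.14, 3.14, 3.14].

## Interface

Orientations are given as a rotation vector (axis times angle).
In Python, from workcell import observe, get_image, camera_params, order gives the robot as it stands.
- The arm moves only by the tool move_arm, never from a script. Its argument "commands" is a list of rows, each a list of 7 numbers: the opening in per cent of the stroke, from 0 (shut) to 100 (fully open), then the shift along the world's x, y, z in cm, then the turn, a rotation vector about the world's x, y, z in rad. A call has 1 to 10 rows; each row shifts and turns the commanded pose from where the row before left it; what a row does not reach is not made up. A row lasts 1/10 s, in which the tool goes at most 50 mm and 8.59 degrees, less where a joint would pass 70% of its speed; a pose out of reach is approached as far as the arm can. A call is refused whole if a number of a shift passes 5 or a number of a turn 0.15, either way. A call with a gripper value outside its range is refused whole. The fingers move at their own pace and stop on an object; "newtons" is the grip in N (left out, the last holds). Time passes only in rows, so rows that do not move let the fingers close. It gives the time, the measured TCP pose, the force, the opening and the grip force at its end, in the units of the state.
- observe(): the state, without advancing time (a new reading comes with each control period).
- get_image(name): name is "side" or "top" or "wrist"; returns the picture (400x640x3 uint8, red, green, blue); there is no depth.
- camera_params(name): a dict with "fx", "fy", "cx", "cy" (pixels), "R" (3x3) and "t" (3): a world point X has camera coordinates R X + t; the wrist camera has in their place "tool_from_camera" (4x4, takes a point from camera to tool coordinates, whose origin is the TCP and whose axes are the flange's). Camera axes: x right, y down, z forward; pixel columns grow to the right and rows downward; lengths in m; the calibration is good to about 2 mm. A picture is of the moment at which its call begins: read the wrist's pose just before it. camera_params takes no time and is no camera call.
- order.hand_in(): hands the job in; it is judged then, once.
The state is a dict: "clock": time; "joints": joint angles; "qvel": joint speeds; "effort": joint torques, N m; "tool_pos": TCP position; "eef_rot": TCP orientation; "wrist_force": force on the tool from outside, world axes, zero at the start; "wrist_torque": the same for the moment, N m; "opening": finger opening in m; "grasp_force": force on a finger pad.
Only numpy, scipy, OpenCV 4.12 (cv2) and the standard library are available. Lean on these libraries where they do the work, as an engineer would, in place of code of your own. Each camera call takes 0.05 s, during which the arm holds its last target. There are 200 camera calls.

## Working session

There is one attempt and no reset: what is moved stays moved. The work goes in short steps, Python scripts to look and compute and a tool call to move; the robot and the scene stay as the last step left them, time stands still between calls to the robot, and variables do not carry over. Pictures are saved under pics/ and viewed, at most 10 in all, crops included, and the job is handed in when it is done.

Besides the shell and the picture viewer there is one more tool, called after "Request:" in YAML: its name, and indented under it one key for each argument. move_arm: Moves the arm, as the interface text tells. Its arguments: {"type":"object","properties":{"commands":{"type":"array","items":{"type":"array","items":{"type":"number"}}},"newtons":{"type":"number"}},"required":["commands"]}

```bash
mkdir -p pics; ls; cat > h.py <<'E'
import numpy as np, cv2
from workcell import observe, get_image, camera_params, order
from scipy.spatial.transform import Rotation as Ro
def ray(name,u,v,T=None):
    c=camera_params(name); d=np.array([(u-c['cx'])/c['fx'],(v-c['cy'])/c['fy'],1.])
    if 'R' in c:
        R=np.array(c['R']);return -R.T@np.array(c['t']), R.T@d
    M=np.array(c['tool_from_camera']); s=T
    R=Ro.from_rotvec(s['eef_rot']).as_matrix()
    return R@M[:3,3]+np.array(s['tool_pos']), R@M[:3,:3]@d
def plane(name,u,v,z,T=None):
    o,d=ray(name,u,v,T); return o+d*(z-o[2])/d[2]
def proj(name,X,T=None):
    c=camera_params(name)
    if 'R' in c: p=np.array(c['R'])@X+np.array(c['t'])
    else:
        M=np.array(c['tool_from_camera']);R=Ro.from_rotvec(T['eef_rot']).as_matrix()
        p=M[:3,:3].T@(R.T@(np.array(X)-np.array(T['tool_pos']))-M[:3,3])
    return np.array([c['fx']*p[0]/p[2]+c['cx'],c['fy']*p[1]/p[2]+c['cy']])
def save(name,f):
    s=observe(); im=get_image(name); cv2.imwrite('pics/'+f,cv2.cvtColor(im,cv2.COLOR_RGB2BGR)); return s,im
E
python3 - <<'E'
from h import *
for n in('top','side'):
    save(n,n+'0.png'); c=camera_params(n); print(n,c['fx'],c['cx'],c['cy'],ray(n,320,200))
s=observe();print(s['tool_pos'],s['eef_rot'],s['opening'],s['wrist_force'])
print(camera_params('wrist'))
E
```

```text
pics
top 447.07739976001375 320.37148834057723 198.39249360933115 (array([0.38901707, 0.09454036, 1.27575342]), array([ 0.1246223 , -0.02129135, -0.99198265]))
side 505.63389008395893 328.835083347855 193.08588387500325 (array([ 0.19771252, -0.86053828,  0.50731141]), array([ 0.27883098,  0.87736575, -0.39112008]))
[0.14066712 0.53146092 0.24171259] [-4.05420387e-01 -3.11496026e+00  1.85556980e-03] 0.08561112124716663 [ 0.63584002 -0.76367399  0.48593664]
{'fx': 287.7073017500523, 'fy': 287.7073017500523, 'cx': 321.98151569033536, 'cy': 199.05205240920483, 'tool_from_camera': array([[-8.55189118e-04, -9.47045229e-01, -3.21099055e-01,
         8.19491042e-02],
       [ 9.99999597e-01, -8.97871266e-04, -1.51482062e-05,
        -3.87294205e-04],
       [-2.73959579e-04, -3.21098939e-01,  9.47045615e-01,
        -1.31309336e-01],
       [ 0.00000000e+00,  0.00000000e+00,  0.00000000e+00,
         1.00000000e+00]])}
```

View pics/top0.png

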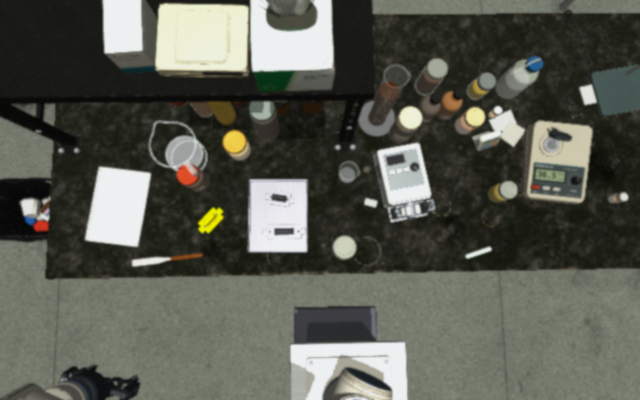

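View pics/side0.png

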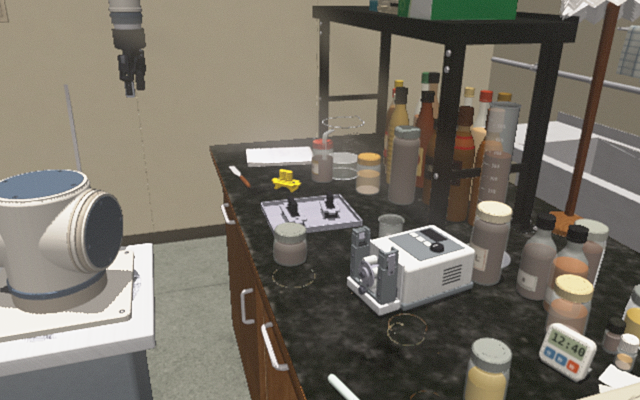

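Top view: candidates for the shoe are the shorter grey one at (279,198), the long one at (284,232), and the yellow look-alike at (210,220). I choose (279,198). Pump head is at (411,208), jar at (344,247), beaker at (348,171). Next is one close crop to check.

```bash
python3 - <<'E'
from h import *
im=cv2.imread('pics/top0.png')[160:265,240:450]
cv2.imwrite('pics/crop0.png',cv2.resize(im,None,fx=3.8,fy=3.8,interpolation=cv2.INTER_CUBIC))
for n,u,v,z in [('short',279,198,.055),('long',284,232,.055),('head',411,208,.124),('tray',278,216,.01),('jar',344,247,.067),('beaker',348,171,.068)]:
    print(n,plane('top',u,v,z).round(3))
E
```

```text
short [0.55  0.181 0.055]
long [0.456 0.168 0.055]
head [ 0.509 -0.167  0.124]
tray [0.504 0.187 0.01 ]
jar [0.412 0.006 0.067]
beaker [ 0.62  -0.01   0.068]
```

View pics/crop0.png

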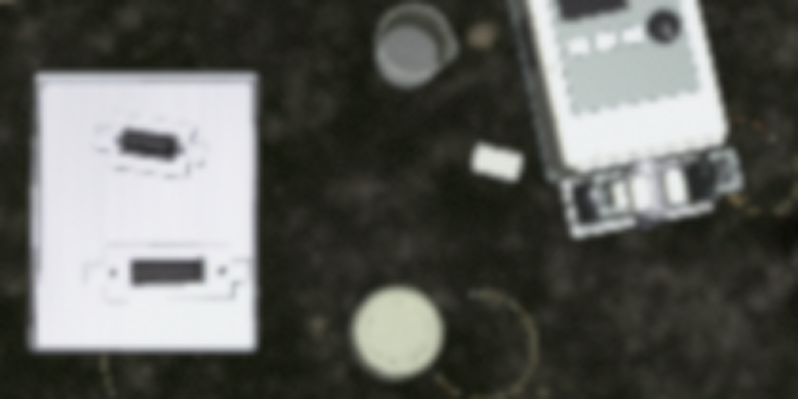

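The crop confirms it: the short shoe is at (148,144), full frame (279,198), at about −0.25 rad. The long one, with screw dots, is below it, and the pump is yawed about +0.17. Moving above the shoe.

Request:
move_arm:
  commands:
    - [100, 3.2, -2.7, -0.5, 0, 0, -0.13]
    - [100, 3.2, -2.7, -0.5, 0, 0, -0.13]
    - [100, 3.2, -2.7, -0.5, 0, 0, -0.13]
    - [100, 3.2, -2.7, -0.5, 0, 0, -0.13]
    - [100, 3.2, -2.7, -0.5, 0, 0, -0.13]
    - [100, 3.2, -2.7, -0.5, 0, 0, -0.13]
    - [100, 3.2, -2.7, -0.5, 0, 0, -0.13]
    - [100, 3.2, -2.7, -0.5, 0, 0, -0.13]
    - [100, 3.2, -2.7, -0.5, 0, 0, -0.13]
    - [100, 3.2, -2.7, -0.5, 0, 0, -0.13]

```text
clock: 1.1
tool_pos: [0.4617, 0.2603, 0.1919]
eef_rot: [-2.214, -2.228, 0.0]
wrist_force: [1.2, 0.6, 0.1]
opening: 0.0851
grasp_force: 0.0
```

Request:
move_arm:
  commands:
    - [100, 2.9, -2.7, -0.5, 0, 0, -0.13]
    - [100, 3, -2.7, -0.5, 0, 0, -0.13]
    - [100, 3, -2.7, -0.5, 0, 0, 0]
    - [100, 0, 0, 0, 0, 0, 0]
    - [100, 0, 0, 0, 0, 0, 0]

```text
clock: 1.6
tool_pos: [0.5499, 0.1799, 0.1764]
eef_rot: [-2.48, -1.927, 0.002]
wrist_force: [-0.8, -0.5, -0.6]
opening: 0.0853
grasp_force: 0.0
```

```bash
python3 - <<'E'
from h import *
s,im=save('wrist','w1.png');print(s['tool_pos'],s['eef_rot'],s['joints'],s['clock'])
M=Ro.from_rotvec(s['eef_rot']).as_matrix();print(M.round(3))
E
```

```text
[0.54985816 0.17989586 0.17642338] [-2.47995734e+00 -1.92691425e+00  2.39074766e-03] [ 1.71089847e-01  3.33799024e-01 -3.98030750e-02  1.19901781e+00
  1.84985105e-04  1.99157193e+00] 1.6
[[ 0.247  0.969 -0.002]
 [ 0.969 -0.247 -0.   ]
 [-0.001 -0.002 -1.   ]]
```

View pics/w1.png

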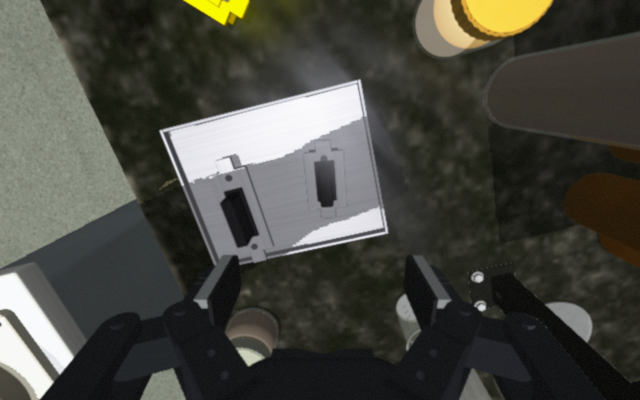

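Wrist view: the short shoe's rib is at about (325,183) and the long shoe is at (240,215). Getting the rib position by dark mask.

```bash
python3 - <<'E'
from h import *
s=observe();im=cv2.imread('pics/w1.png')
g=im.max(2)[145:218,300:350]
for t in(30,45,60):
    m=(g<t).astype(np.uint8);n,l,st,c=cv2.connectedComponentsWithStats(m)
    k=1+st[1:,4].argmax(); pts=np.argwhere(l==k)[:,::-1].astype(np.float32)+[300,145]
    r=cv2.minAreaRect(pts.astype(np.float32));b=cv2.boxPoints(r)
    print(t,st[k],r)
    P=np.array([plane('wrist',*p,.055,s)[:2] for p in b]);print(P.round(4).tolist(),P.mean(0).round(4))
    print(c[k]+[300,145],plane('wrist',*(c[k]+[300,145]),.055,s))
for r in range(0,73,4): print(145+r,' '.join('%3d'%x for x in g[r,::2]))
E
```

```text
30 [21 53  1  1  1] ((321.0, 198.0), (0.0, 0.0), 0.0)
[[0.5483, 0.1783], [0.5483, 0.1783], [0.5483, 0.1783], [0.5483, 0.1783]] [0.5483 0.1783]
[321. 198.] [0.54833143 0.17832398 0.055     ]
45 [ 18  39  17  22 218] ((326.0, 194.5), (16.0, 21.0), 0.0)
[[0.5439, 0.1723], [0.549, 0.1921], [0.5632, 0.1885], [0.5584, 0.1686]] [0.5536 0.1804]
[324.76146789 196.60550459] [0.55204489 0.17878457 0.055     ]
60 [ 17  29  19  33 417] ((325.6768493652344, 189.59149169921875), (32.68773651123047, 17.55861473083496), 83.6598129272461)
[[0.5488, 0.2015], [0.5645, 0.1993], [0.5604, 0.1683], [0.5441, 0.1704]] [0.5545 0.1849]
[325.14868106 192.08153477] [0.55345997 0.18295158 0.055     ]
145 248 239 207 164 165 165 166 160 170 171 170 172 169 169 169 156 166 166 164 164 162 166 164 162 161
149 170 163 162 164 157 145 144 138 161 163 165 165 167 167 167 153 113 112 110 136 143 147 158 159 159
153 159 156 141 143 149 154 155 158 162 162 163 163 163 163 167 169 165 164 163 165 163 162 151 159 158
157 153 154 152 157 158 161 161 161 160 164 143 118 117 128 163 165 163 163 163 162 161 163 151 159 157
161 1
[... 854 characters left out ...]
 144 148 115  38  32  41  42  42  43  45  44  49 111 146 149 147 150 141 147
197 146 149 149 146 140 144 143 145 132  43  32  37  36  39  39  40  38  45  90 144 149 145 150 144 150
201 142 141 141 139 130 141 144 143 143  97  49  33  34  37  38  38  42 121 139 145 147 147 147 140 146
205 145 144 144 144 139 144 142 142 145 145 116  35  34  34  38  39  63 135 144 144 147 146 147 135 139
209 144 144 144 144 136 143 143 145 139 132 128 145 145 147 145 145 144 139 141 145 147 145 145 145 142
213 139 139 140 140 142 141 142 143 144 145 135 141 141 142 144 143 142 141 133 145 144 144 143 143 141
217 143 143 145 144 142 141 142 141 144 143 135 135 134 131 131 132 134 139 138 140 143 144 146 146 161
```

```bash
python3 - <<'E'
from h import *
s=observe()
print(plane('wrist',326.5,186,.055,s),plane('wrist',325.5,180,.025,s),plane('wrist',326,150,.025,s),plane('wrist',326,210,.025,s),s['tool_pos'])
E
```

```text
[0.55607534 0.18829705 0.055     ] [0.55493892 0.18618832 0.025     ] [0.56280672 0.21558126 0.025     ] [0.54752829 0.15443356 0.025     ] [0.54933166 0.18060455 0.17682261]
```

Request:
move_arm:
  commands:
    - [100, 0.55, 0.65, -2, 0, 0, 0.06]
    - [100, 0, 0, -3, 0, 0, 0]
    - [100, 0, 0, -3, 0, 0, 0]
    - [100, 0, 0, -3, 0, 0, 0]
    - [100, 0, 0, -1.6, 0, 0, 0]
    - [100, 0, 0, -1, 0, 0, 0]
    - [100, 0, 0, 0, 0, 0, 0]
  newtons: 80

```text
clock: 2.35
tool_pos: [0.5542, 0.1879, 0.0406]
eef_rot: [-2.418, -2.004, 0.002]
wrist_force: [-0.5, 0.4, 0.1]
opening: 0.0855
grasp_force: 0.0
```

Request:
move_arm:
  commands:
    - [0, 0, 0, 0, 0, 0, 0]
    - [0, 0, 0, 0, 0, 0, 0]
    - [0, 0, 0, 0, 0, 0, 0]
    - [0, 0, 0, 0, 0, 0, 0]
    - [0, 0, 0, 0, 0, 0, 0]
    - [0, 0, 0, 0, 0, 0, 0]
    - [0, 0, 0, 0, 0, 0, 0]
    - [0, 0, 0, 0, 0, 0, 0]

```text
clock: 3.15
tool_pos: [0.5555, 0.1872, 0.0417]
eef_rot: [2.42, 2.003, 0.001]
wrist_force: [0.3, -0.2, 5.5]
opening: 0.0103
grasp_force: 78.5
```

Request:
move_arm:
  commands:
    - [0, 0, 0, 1, 0, 0, 0]
    - [0, 0, 0, 3, 0, 0, 0]
    - [0, 0, 0, 4, 0, 0, 0]
    - [0, 0, 0, 4, 0, 0, 0]
    - [0, 0, 0, 4, 0, 0, 0]
    - [0, 0, 0, 0, 0, 0, 0]

```text
clock: 3.75
tool_pos: [0.5571, 0.1876, 0.2073]
eef_rot: [2.417, 2.0, 0.012]
wrist_force: [0.5, -0.8, -0.8]
opening: 0.0103
grasp_force: 78.3
```

Request:
move_arm:
  commands:
    - [0, -0.3, -4, 0, 0, 0, 0.036]
    - [0, -0.3, -4, 0, 0, 0, 0.036]
    - [0, -0.3, -4, 0, 0, 0, 0.036]
    - [0, -0.3, -4, 0, 0, 0, 0.036]
    - [0, -0.3, -4, 0, 0, 0, 0.036]
    - [0, -0.3, -4, 0, 0, 0, 0.036]
    - [0, -0.3, -4, 0, 0, 0, 0.036]
    - [0, -0.3, -4, 0, 0, 0, 0.036]
    - [0, -0.3, -4, 0, 0, 0, 0.036]
    - [0, -0.3, -4, 0, 0, 0, 0.036]

```text
clock: 4.75
tool_pos: [0.5246, -0.2143, 0.201]
eef_rot: [-2.02, -2.405, 0.0]
wrist_force: [-0.3, 0.4, -1.5]
opening: 0.0104
grasp_force: 78.0
```

Request:
move_arm:
  commands:
    - [0, -0.2, -3.5, 0, 0, 0, 0]
    - [0, 0, 0, 0, 0, 0, 0]
    - [0, 0, 0, 0, 0, 0, 0]
    - [0, 0, 0, 0, 0, 0, 0]

```text
clock: 5.15
tool_pos: [0.5231, -0.2471, 0.2011]
eef_rot: [-2.022, -2.404, -0.0]
wrist_force: [-0.1, 0.3, -1.0]
opening: 0.0105
grasp_force: 78.0
```

```bash
python3 - <<'E'
from h import *
s,im=save('wrist','w2.png');print(s['tool_pos'],s['eef_rot'],s['clock'],s['opening'],s['wrist_force'])
save('side','s2.png')
M=Ro.from_rotvec(s['eef_rot']).as_matrix();print(M.round(3))
b=cv2.imread('pics/w2.png');
cv2.imwrite('pics/w2c.png',cv2.resize(b[0:260,210:450],None,fx=2.3,fy=2.3,interpolation=cv2.INTER_CUBIC))
import pickle;pickle.dump({k:s[k] for k in('tool_pos','eef_rot')},open('w2.pkl','wb'))
E
```

```text
[ 0.52307141 -0.24708482  0.20108792] [-2.02154251e+00 -2.40371497e+00 -1.76058589e-04] 5.15 0.010515750477211584 [-0.14988313  0.28402815 -1.0477049 ]
[[-0.171  0.985 -0.001]
 [ 0.985  0.171  0.001]
 [ 0.001 -0.    -1.   ]]
```

View pics/w2c.png

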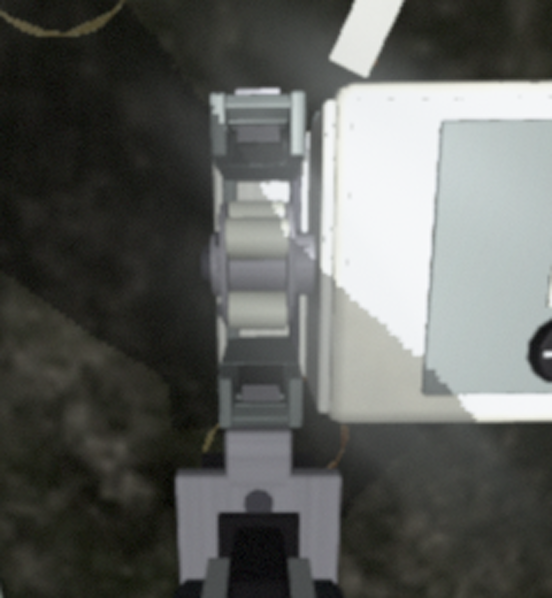

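The crop shows the head clearly: +y cheek slot at crop (258,125), -y cheek slot at (260,395), and the held shoe below at (258,500). Reading edge profiles next.

```bash
python3 - <<'E'
from h import *
b=cv2.cvtColor(cv2.imread('pics/w2.png'),cv2.COLOR_BGR2GRAY)
print('col',list(range(298,346)))
for r in [40,42,44,47,50,54,58,62,66,70]+[155,158,161,164,168,172,176,180,184]: print(r,' '.join('%3d'%x for x in b[r,298:346]))
print('rows col 321');print(b[34:80,321].tolist());print(b[145:235,321].tolist())
for r in [190,195,200,207,210,215,220,230]: print(r,' '.join('%3d'%x for x in b[r,282:362:1]))
E
```

```text
col [298, 299, 300, 301, 302, 303, 304, 305, 306, 307, 308, 309, 310, 311, 312, 313, 314, 315, 316, 317, 318, 319, 320, 321, 322, 323, 324, 325, 326, 327, 328, 329, 330, 331, 332, 333, 334, 335, 336, 337, 338, 339, 340, 341, 342, 343, 344, 345]
40  52  51  56  78 107 107  99 105 113  96  73  71  73  87 149 183 188 187 189 191 192 184 184 188 192 194 197 198 202 204 204 204 198 157  93  84  84  84 111 154 172 169 164 148 116  84  80  80
42  54  52  65 127 171 183 189 194 180 141 124 136 139 138 138 141 142 142 142 142 142 141 141 141 141 143 144 144 145 145 146 145 147 144 144 144 144 133 147 188 206 199 188 171 130  87  78  79
44  49  54  64 125 169 186 193 196 184 150 137 146 146 147 149 149 148 149 150 150 150 151 152 153 153 155 155 157 158 158 158 159 159 159 160 160 160 158 160 188 206 200 189 171 131  87  74  75
47  49  48  50  79 126 169 190 196 186 146 113 112 113 115 114 114 116 116 116 113 115 115 116 115 116 116 115 115 113 114 113 113 111 110 110 112 109 106 140 190 209 201 191 172 132  86  67  70
50  52  54  55  79  99 110 120 166 188 151  98  92  99 102 103 104 104 106 
[... 5361 characters left out ...]
 128 127 129 128 130 129 131 123 103  65  40  35  38
220  16  19  15  18  52  99 124 129 126 126 126 126 127 128 126 125 128 129 129 129 127 125 127 127 127 127 125 125 125 128 130 129 126 117  92  66  63  63  61  62  61  64  64  63  63  68  99 122 129 129 128 131 130 129 129 129 126 127 128 128 125 126 126 128 128 129 127 126 126 128 127 128 128 129 123  91  48  29  25  32
230  31  30  30  28  38  91 124 129 127 125 126 126 128 126 126 126 127 128 129 129 125 123  89  38  24  26  25  26  25  23  20  16  12  15  18  12  15  12  15  14  15  18  11  14  13  13  14  12  12  15  23  22  24  26  27  26  28  45  96 123 125 124 128 128 129 130 127 126 127 127 128 130 130 130 122  86  46  38  38  38
```

```bash
python3 - <<'E'
from h import *
import pickle
s=pickle.load(open('w2.pkl','rb'));R=Ro.from_rotvec(s['eef_rot']).as_matrix();p=s['tool_pos']
def tx(u,v,z): return (R.T@(plane('wrist',u,v,z,s)-p))[:2]*1000
for z in(.119,.124,.129):
    a=[tx(322,v,z)[0] for v in(41,67.5,162.5,185.5)]
    print(z,np.round(a,1),'outer',a[0]-a[3],'inner',a[1]-a[2],'mid',(a[0]+a[3])/2,(a[1]+a[2])/2,
     'w',tx(342.5,55,z)[1]-tx(301.3,55,z)[1],tx(341.2,176,z)[1]-tx(304.7,176,z)[1], 'y',tx(321.7,55,z)[1],tx(322.7,176,z)[1])
zt=p[2]-.0167
print('shoe ear tip',tx(322,187.5,zt),'plate edge',tx(322,206,zt), 'ear w',tx(336.3,195,zt)-tx(307.7,195,zt),'plate w',tx(358.2,210,zt)-tx(285.8,210,zt))
E
```

```text
0.119 [119.9 103.9  38.7  20.7] outer 99.16544718764553 inner 65.21882536326231 mid 70.33163368118878 71.30054938620965 w 27.596858926026265 27.829084970669037 y 0.34792974497573986 1.0130865387249268
0.124 [119.  103.4  39.7  22.2] outer 96.84257764770442 inner 63.691127690701066 mid 70.60367742167202 71.54989706831984 w 26.950425064078168 27.17721140345284 y 0.3487262556684827 0.9983022952405596
0.129 [118.1 102.9  40.7  23.6] outer 94.51970810776331 inner 62.16343001813983 mid 70.87572116215527 71.79924475042999 w 26.303991202130117 26.525337836236755 y 0.3495227663611133 0.9835180517561977
shoe ear tip [38.3817616   0.44424312] plate edge [27.83123972  0.43543962] ear w [-1.40392570e-02  1.54616638e+01] plate w [-3.65601480e-02  3.98387128e+01]
```

Request:
move_arm:
  commands:
    - [0, -0.4, 2.4, 0, 0, 0, 0.008]
    - [0, -0.4, 2.4, 0, 0, 0, 0]
    - [0, -0.43, 2.4, 0, 0, 0, 0]
    - [0, 0, 0, -2, 0, 0, 0]
    - [0, 0, 0, -1.6, 0, 0, 0]
    - [0, 0, 0, -0.8, 0, 0, 0]
    - [0, 0, 0, 0, 0, 0, 0]
    - [0, 0, 0, 0, 0, 0, 0]
    - [0, 0, 0, 0, 0, 0, 0]

```text
clock: 6.15
tool_pos: [0.5113, -0.176, 0.1581]
eef_rot: [2.012, 2.411, 0.0]
wrist_force: [-0.4, -0.1, -1.4]
opening: 0.0103
grasp_force: 78.1
```

```bash
python3 - <<'E'
from h import *
s,im=save('wrist','w3.png');print(s['tool_pos'],s['eef_rot'],s['clock'],s['opening'],s['wrist_force'],s['wrist_torque'])
b=cv2.imread('pics/w3.png')
s2,im2=save('side','s3.png');c=cv2.imread('pics/s3.png')
a=cv2.resize(b[60:260,240:400],(480,600),interpolation=cv2.INTER_CUBIC)
u,v=map(int,proj('side',np.array(s['tool_pos'])));print(u,v)
d=cv2.resize(c[v-30:v+90,u-32:u+32],(320,600),interpolation=cv2.INTER_CUBIC)
cv2.imwrite('pics/c3.png',np.hstack([a,d]))
E
```

```text
[ 0.5113444  -0.17600435  0.15806683] [2.01204656e+00 2.41120037e+00 3.33939210e-04] 6.15 0.010343895969369344 [-0.44044464 -0.13330175 -1.40828181] [-0.02955377 -0.02422467 -0.0190238 ]
375 218
```

View pics/c3.png

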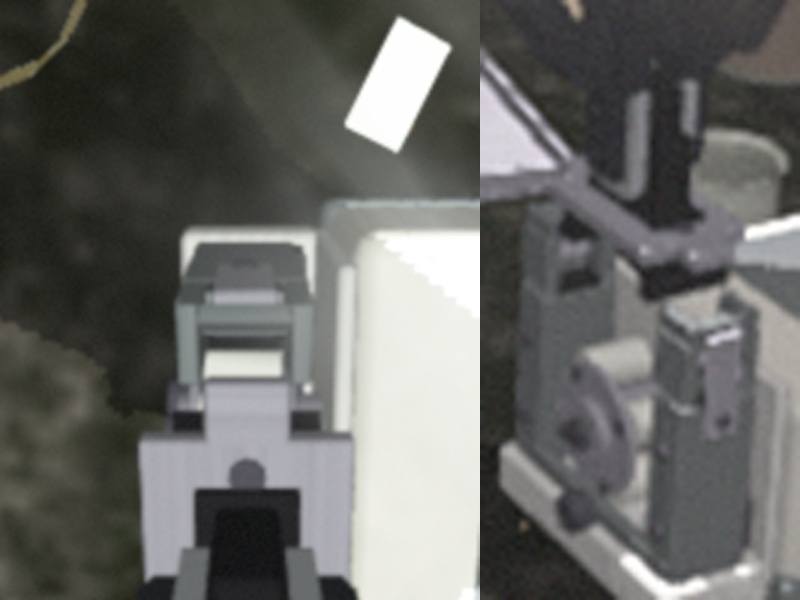

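Wrist crop: the +y slot is centred at about crop x=244.5 and the ear at 247.5, so about 0.5 mm off. Side crop: the shoe hangs level above the two cheeks. Checking numerically.

```bash
python3 - <<'E'
from h import *
s=observe();R=Ro.from_rotvec(s['eef_rot']).as_matrix();p=s['tool_pos']
b=cv2.cvtColor(cv2.imread('pics/w3.png'),cv2.COLOR_BGR2GRAY)
def tx(u,v,z): return (R.T@(plane('wrist',u,v,z,s)-p))[:2]*1000
for r in [158,161,164,167,170,175,180]: print(r,' '.join('%3d'%x for x in b[r,296:348]))
print('ear');
for r in [190,194,198]: print(r,' '.join('%3d'%x for x in b[r,296:348]))
print('c302',b[135:200,302].tolist(),'c322',b[135:210,322].tolist(),'c342',b[135:200,341].tolist())
for z in(.117,.119,.124): print([tx(322,v,z)[0].round(1) for v in(157.5,188)])
E
```

```text
158  38  41  47  67  77  78  80  78  79  80  79  81 112 136 134 148 163 165 165 166 168 168 168 167 167 168 169 169 169 171 170 171 171 170 170 162 152 148 128 104 101 104 105 105 108 109 114 134 146 136 130 127
161  37  47  82 104 106 108 110 110 106  96  94 100 113 123 123 132 143 143 142 144 142 143 144 144 143 144 142 144 145 146 146 145 146 145 146 142 135 134 127 116 113 115 123 124 126 126 130 128 127 125 127 129
164  36  47  89 123 135 140 142 145 136 119 118 129 127 128 129 129 129 129 130 130 130 131 131 131 132 129 132 132 132 134 135 135 136 136 137 139 138 140 141 139 132 132 144 153 152 153 149 146 134 126 129 131
167  35  37  73 112 134 140 143 146 139 122 114 116 118 118 118 118 120 119 120 120 121 121 120 122 122 123 123 124 124 123 125 125 125 126 124 127 129 128 129 130 130 132 144 153 152 151 149 144 129 125 129 130
170  35  41  70 111 132 140 143 144 138 113  89  93 103 107 107 106 107 109 108 108 107 110 109 111 112 110 112 113 112 114 112 113 115 115 117 116 116 116 116 113 106 119 143 153 151 149 148 141 131 128 130 129
175  46  46  61 100 129 138 141 142 138 
[... 1446 characters left out ...]
 152, 169, 177, 166, 142, 127, 129, 132, 135, 136, 123, 106, 100, 112, 108, 80, 64, 61, 66, 103, 164, 205, 216, 223, 227, 229, 230, 220, 169, 111, 127, 154, 172, 176, 175, 176, 179, 180, 181, 180, 177, 173, 170, 170, 171, 173, 174, 175, 176, 175, 176, 174, 173] c342 [119, 145, 176, 208, 223, 228, 222, 205, 195, 173, 143, 133, 130, 131, 127, 126, 128, 126, 119, 111, 108, 109, 109, 109, 110, 114, 126, 144, 152, 153, 151, 151, 151, 151, 150, 149, 149, 149, 149, 149, 148, 147, 147, 148, 146, 145, 146, 145, 143, 145, 144, 144, 148, 170, 189, 168, 130, 114, 119, 129, 132, 114, 73, 55, 52]
[np.float64(50.1), np.float64(30.9)]
[np.float64(50.5), np.float64(31.5)]
[np.float64(51.4), np.float64(33.0)]
```

Request:
move_arm:
  commands:
    - [0, -0.04, 0.07, -0.6, 0, 0, 0]
    - [0, 0, 0, -0.4, 0, 0, 0]
    - [0, 0, 0, -0.2, 0, 0, 0]
    - [0, 0, 0, -0.2, 0, 0, 0]
    - [0, 0, 0, -0.2, 0, 0, 0]
    - [0, 0, 0, 0, 0, 0, 0]

```text
clock: 6.85
tool_pos: [0.5105, -0.1751, 0.141]
eef_rot: [-2.013, -2.412, 0.0]
wrist_force: [0.1, 0.4, -1.3]
opening: 0.0102
grasp_force: 78.1
```

Request:
move_arm:
  commands:
    - [0, 0, 0, -0.1, 0, 0, 0]
    - [0, 0, 0, -0.1, 0, 0, 0]
    - [0, 0, 0, -0.1, 0, 0, 0]
    - [0, 0, 0, -0.1, 0, 0, 0]
    - [0, 0, 0, 0, 0, 0, 0]

```text
clock: 7.35
tool_pos: [0.5105, -0.1751, 0.1371]
eef_rot: [-2.013, -2.412, 0.0]
wrist_force: [-0.3, 0.0, -0.5]
opening: 0.0107
grasp_force: 78.1
```

Request:
move_arm:
  commands:
    - [0, 0, 0, -0.1, 0, 0, 0]
    - [0, 0, 0, -0.1, 0, 0, 0]
    - [0, 0, 0, -0.1, 0, 0, 0]
    - [0, 0, 0, -0.1, 0, 0, 0]
    - [0, 0, 0, -0.1, 0, 0, 0]
    - [0, 0, 0, 0, 0, 0, 0]

```text
clock: 7.95
tool_pos: [0.5105, -0.175, 0.1322]
eef_rot: [-2.013, -2.412, -0.0]
wrist_force: [-0.2, 1.0, -0.4]
opening: 0.0107
grasp_force: 78.1
```

Request:
move_arm:
  commands:
    - [0, 0, 0, -0.1, 0, 0, 0]
    - [0, 0, 0, -0.1, 0, 0, 0]
    - [0, 0, 0, -0.1, 0, 0, 0]
    - [0, 0, 0, 0, 0, 0, 0]

```text
clock: 8.35
tool_pos: [0.5108, -0.1752, 0.1296]
eef_rot: [2.012, 2.412, 0.0]
wrist_force: [-0.4, 0.6, 2.6]
opening: 0.0106
grasp_force: 78.8
```

Clips first met at TCP 0.130, so home is expected near TCP 0.115.

Request:
move_arm:
  commands:
    - [0, 0, 0, -0.1, 0, 0, 0]
    - [0, 0, 0, -0.1, 0, 0, 0]
    - [0, 0, 0, -0.1, 0, 0, 0]
    - [0, 0, 0, -0.1, 0, 0, 0]
    - [0, 0, 0, 0, 0, 0, 0]
  newtons: 100

```text
clock: 8.85
tool_pos: [0.5109, -0.1751, 0.1256]
eef_rot: [2.012, 2.412, 0.001]
wrist_force: [0.6, 1.8, 3.8]
opening: 0.0102
grasp_force: 101.8
```

Request:
move_arm:
  commands:
    - [0, 0, 0, -0.1, 0, 0, 0]
    - [0, 0, 0, -0.1, 0, 0, 0]
    - [0, 0, 0, -0.1, 0, 0, 0]
    - [0, 0, 0, 0, 0, 0, 0]

```text
clock: 9.25
tool_pos: [0.5107, -0.1751, 0.1223]
eef_rot: [2.013, 2.412, 0.0]
wrist_force: [0.1, 1.0, 3.9]
opening: 0.0098
grasp_force: 101.8
```

Request:
move_arm:
  commands:
    - [0, 0, 0, -0.1, 0, 0, 0]
    - [0, 0, 0, -0.1, 0, 0, 0]
    - [0, 0, 0, -0.1, 0, 0, 0]
    - [0, 0, 0, 0, 0, 0, 0]

```text
clock: 9.65
tool_pos: [0.5102, -0.175, 0.1185]
eef_rot: [-2.012, -2.411, 0.0]
wrist_force: [1.3, 0.8, -3.6]
opening: 0.0101
grasp_force: 100.7
```

Request:
move_arm:
  commands:
    - [0, 0, 0, -0.1, 0, 0, 0]
    - [0, 0, 0, -0.1, 0, 0, 0]
    - [0, 0, 0, 0, 0, 0, 0]

```text
clock: 9.95
tool_pos: [0.5103, -0.1751, 0.1174]
eef_rot: [-2.013, -2.412, 0.001]
wrist_force: [-2.0, 0.8, 2.6]
opening: 0.0104
grasp_force: 101.6
```

Request:
move_arm:
  commands:
    - [0, 0, 0, -0.05, 0, 0, 0]
    - [0, 0, 0, -0.05, 0, 0, 0]
    - [0, 0, 0, 0, 0, 0, 0]

```text
clock: 10.25
tool_pos: [0.5105, -0.1752, 0.1173]
eef_rot: [2.012, 2.411, -0.0]
wrist_force: [-4.6, 1.2, 11.3]
opening: 0.0101
grasp_force: 102.8
```

Request:
move_arm:
  commands:
    - [0, 0, 0, -0.05, 0, 0, 0]
    - [0, 0, 0, -0.05, 0, 0, 0]
    - [0, 0, 0, 0, 0, 0, 0]

```text
clock: 10.55
tool_pos: [0.5106, -0.1752, 0.1172]
eef_rot: [2.011, 2.411, 0.0]
wrist_force: [-5.5, 3.3, 19.8]
opening: 0.0101
grasp_force: 104.1
```

```bash
python3 - <<'E'
from h import *
s,im=save('wrist','w4.png');print(s['tool_pos'],s['clock'],s['opening'],s['wrist_force'],s['wrist_torque'])
b=cv2.imread('pics/w4.png')
s2,im2=save('side','s4.png');c=cv2.imread('pics/s4.png')
a=cv2.resize(b[60:260,240:400],(480,600),interpolation=cv2.INTER_CUBIC)
u,v=map(int,proj('side',np.array(s['tool_pos'])));print(u,v)
d=cv2.resize(c[v-40:v+80,u-32:u+32],(320,600),interpolation=cv2.INTER_CUBIC)
cv2.imwrite('pics/c4.png',np.hstack([a,d]))
E
```

```text
[ 0.51061011 -0.1752299   0.11721548] 10.55 0.010110843811228017 [-5.51947056  3.29218053 19.83146538] [0.65420089 1.50996968 0.01755664]
374 240
```

View pics/c4.png

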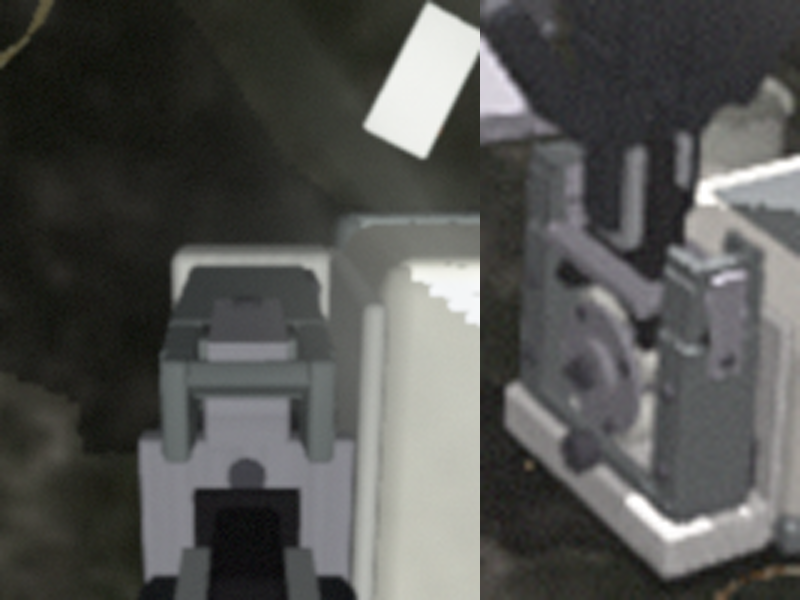

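Hard stop at TCP 0.1172, force rising from 2.6 to 20 N with no travel, right after a snap. The picture shows both ears deep in their slots. Unload, release, back off and check.

Request:
move_arm:
  commands:
    - [0, 0, 0, 0.1, 0, 0, 0]
    - [0, 0, 0, 0.1, 0, 0, 0]
    - [0, 0, 0, 0, 0, 0, 0]
    - [0, 0, 0, 0, 0, 0, 0]

```text
clock: 11.05
tool_pos: [0.5105, -0.1752, 0.1174]
eef_rot: [2.013, 2.412, -0.0]
wrist_force: [-2.2, 1.6, 4.4]
opening: 0.0103
grasp_force: 101.7
```

Request:
move_arm:
  commands:
    - [0, 0, 0, 0.1, 0, 0, 0]
    - [0, 0, 0, 0, 0, 0, 0]
    - [0, 0, 0, 0, 0, 0, 0]
  newtons: 60

```text
clock: 11.35
tool_pos: [0.5104, -0.1751, 0.1177]
eef_rot: [-2.012, -2.411, 0.0]
wrist_force: [-0.2, -0.6, -5.9]
opening: 0.0099
grasp_force: 100.3
```

Request:
move_arm:
  commands:
    - [0, 0, 0, -0.05, 0, 0, 0]
    - [0, 0, 0, 0, 0, 0, 0]
    - [30, 0, 0, 0, 0, 0, 0]
    - [60, 0, 0, 0, 0, 0, 0]
    - [80, 0, 0, 0, 0, 0, 0]
    - [80, 0, 0, 0, 0, 0, 0]
    - [80, 0, 0, 0, 0, 0, 0]
    - [80, 0, 0, 0, 0, 0, 0]

```text
clock: 12.15
tool_pos: [0.5106, -0.1751, 0.1179]
eef_rot: [2.013, 2.412, 0.0]
wrist_force: [0.0, -0.2, -0.2]
opening: 0.0684
grasp_force: 0.0
```

Request:
move_arm:
  commands:
    - [80, 0, 0, 1, 0, 0, 0]
    - [80, 0, 0, 2.5, 0, 0, 0]
    - [80, 0, 0, 3, 0, 0, 0]
    - [80, 0.4, -2.3, 2, 0, 0, 0]
    - [80, 0.4, -2.3, 0, 0, 0, 0]
    - [80, 0.4, -2.4, 0, 0, 0, 0]
    - [80, 0, 0, 0, 0, 0, 0]
    - [80, 0, 0, 0, 0, 0, 0]
    - [80, 0, 0, 0, 0, 0, 0]

```text
clock: 13.05
tool_pos: [0.5224, -0.2445, 0.203]
eef_rot: [-2.012, -2.412, -0.0]
wrist_force: [-0.1, -0.1, -0.5]
opening: 0.0681
grasp_force: 0.0
```

```bash
python3 - <<'E'
from h import *
s,im=save('wrist','w5.png');print(s['tool_pos'],s['clock'],s['opening'],s['wrist_force'])
b=cv2.imread('pics/w5.png')
save('side','s5.png');c=cv2.imread('pics/s5.png')
a=cv2.resize(b[0:200,240:400],(480,600),interpolation=cv2.INTER_CUBIC)
d=cv2.resize(c[200:320,342:406],(320,600),interpolation=cv2.INTER_CUBIC)
cv2.imwrite('pics/c5.png',np.hstack([a,d]))
E
```

```text
[ 0.52235154 -0.24450862  0.20301289] 13.05 0.06811829769120553 [-0.12041279 -0.08031179 -0.48771026]
```

View pics/c5.png

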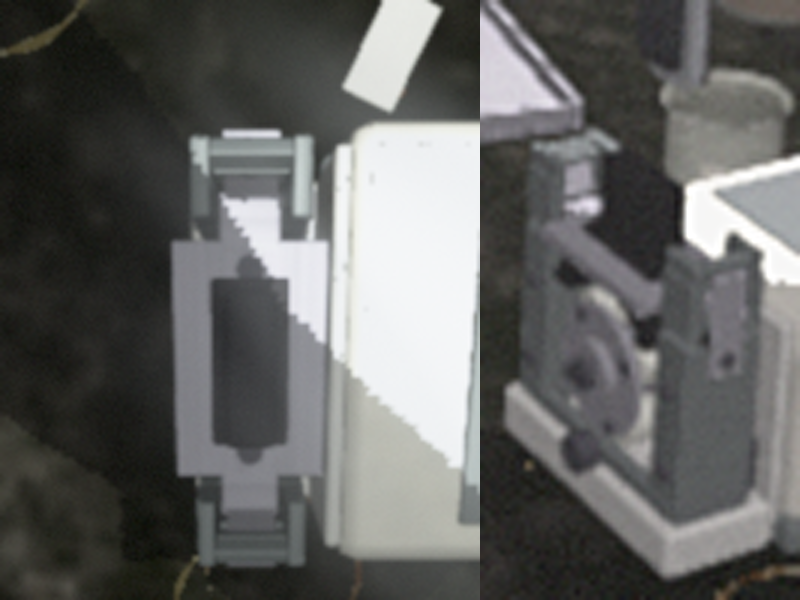

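```bash
python3 - <<'E'
from h import *
for f,p in(('w2',0),('w5',0)):
    b=cv2.cvtColor(cv2.imread(f'pics/{f}.png'),cv2.COLOR_BGR2GRAY)
    print(f,'top',b[34:84,321].tolist(),'\n bot',b[150:196,323].tolist())
E
```

```text
w2 top [55, 56, 59, 67, 125, 189, 188, 140, 141, 146, 153, 164, 152, 115, 109, 109, 110, 120, 135, 122, 101, 106, 108, 111, 108, 109, 108, 97, 82, 83, 86, 86, 85, 87, 87, 88, 90, 98, 98, 88, 86, 88, 87, 87, 109, 152, 177, 179, 179, 180] 
 bot [75, 77, 75, 75, 74, 73, 74, 76, 75, 63, 57, 59, 58, 56, 55, 53, 54, 77, 92, 92, 92, 92, 93, 91, 81, 79, 89, 82, 80, 80, 85, 97, 97, 85, 78, 71, 73, 93, 114, 126, 130, 128, 129, 133, 133, 131]
w5 top [52, 55, 54, 53, 55, 57, 58, 61, 79, 157, 213, 192, 139, 140, 144, 151, 163, 150, 114, 108, 106, 108, 131, 132, 99, 101, 107, 108, 107, 109, 112, 115, 137, 193, 227, 233, 233, 233, 230, 227, 228, 220, 204, 217, 201, 148, 139, 138, 136, 133] 
 bot [80, 80, 79, 80, 98, 120, 131, 132, 133, 133, 131, 128, 127, 127, 129, 130, 130, 129, 127, 114, 97, 91, 89, 90, 89, 89, 84, 71, 80, 86, 80, 77, 80, 91, 96, 88, 84, 88, 76, 44, 32, 31, 30, 32, 32, 36]
```

The clip noses stand at the same offset from their cheek rims as before insertion (top 15.5 px, bottom 14.5 px), so both are closed. Handing in.

```bash
python3 -c "
from workcell import order;print(order.hand_in())"
```

```text
the job is handed in; nothing more can be done
None
```

The shorter shoe is pressed home on its seats with both clips closed over the ears, going by the camera pictures and the hard stop at about 20 N. The gripper has let go and backed clear, and the job was handed in at about 13 s; the hand-in returned no verdict.

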